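Gauge the depth of a moulded sleeve

ROBOT

A 6-joint arm with a two-finger parallel gripper is mounted at the origin on the work surface. World frame = base frame: x ahead of the robot, y to its left, z up, the work surface at z = 0. Lengths are in m, angles in rad, forces in N, time in s.
With the tool pointing down it reaches from about 0.35 to 0.85 m from the base axis. Payload 8.1 kg.
Tool frame: the origin (TCP) lies at the very end of the fingers, on their centre line; the grasp point (between the pads) lies 19 mm behind it (robot.pinch_z is the distance from the TCP to the grasp point, in m); y points along the fingers, x is the direction in which the jaws open and shut, and the axes are right-handed (so a half turn about y gives the same grasp; the last joint's range is limited). The gripper opens to 93 mm and grips with 3 to 60 N. Pads are 15 mm wide; open, the fingers measure 128 mm over their backs; the gripper's body (75 mm by 188 mm) begins 65 mm behind the grasp point.
Start: joints at [1.262, 0.13, 1.488, -0, 1.523, -0.085], TCP at [0.133, 0.585, 0.219] pointing down, gripper open.
Joint ranges: [-2.96, 2.96], [-0.89, 2.26], [0.02, 2.5], [-1.34, 4.48], [0, 2.73], [-2.66, 2.66]. Speed limits (rad/s): [2.39, 2.39, 2.79, 3.14, 3.14, 3.14].

INTERFACE

Orientations are given as a rotation vector (axis times angle).
In Python, from plant import robot gives the robot as it stands.
- The arm moves only by the shell command python3 -m inch 'ROWS' [FORCE]. ROWS is JSON, a list of rows, each a list of 5 numbers: the closure, from -1 (fully open) to 1 (shut), then the shift along the world's x, y, z in m, then the turn about the world's z in rad. A call has 1 to 8 rows; each row is the pose to reach, as a shift and turn from the pose measured when the call began; what a row does not reach only later rows make up. A row lasts 1/8 s, in which the tool goes at most 62.5 mm and 10.7 degrees, less where a joint would pass 70% of its speed; a pose out of reach is approached as far as the arm can. A call with a gripper value outside its range is refused whole. The fingers move at their own pace and stop on an object; FORCE is the grip in N (left out, the last holds). Time passes only in rows, so rows that repeat a pose let the fingers close. It gives the time, the measured TCP pose, the force and the opening at its end, in the units of the state.
- robot.read_state(): the state, without advancing time (a new reading comes with each control period).
- robot.read_camera(name): name is "scene" or "top" or "wrist"; returns a dict with "color" (420x560x3 uint8, red, green, blue), "mtx" (3x3 intrinsics, pixels), "R" (3x3) and "t" (3): a world point X has camera coordinates R X + t; the wrist camera has in their place "hand_eye" (4x4, takes a point from camera to tool coordinates, whose origin is the TCP and whose axes are the tool frame's). Camera axes: x right, y down, z forward; pixel columns grow to the right and rows downward; lengths in m; the calibration is good to about 2 mm. A picture is of the moment at which its call begins: read the wrist's pose just before it. There is no depth.
- robot.close_job(): hands the job in, once; it reports no verdict.
The state is a dict: "t": time; "q": joint angles; "dq": joint speeds; "joint_torque": joint torques, N m; "tool_pos": TCP position; "orientation": TCP orientation; "force": force on the tool from outside, world axes, zero at the start; "wrist_torque": the same for the moment, N m; "opening": finger opening in m.
Only numpy, scipy, OpenCV 4.12 (cv2) and the standard library are available. Lean on these libraries where they do the work, as an engineer would, in place of code of your own. Each camera call takes 0.05 s, during which the arm holds its last target. There are 200 camera calls.

TASK

Gauge the depth of the blind hole in the black moulded sleeve that stands in the checking nest: take the depth gauge out of its wooden stand by the knob, set its foot flat on the sleeve's mouth with the rod in the hole, and push the rod down through its drag until you feel it touch the bottom. Press gently, do not ram the bottom. Let go and leave the gauge standing there upright with its rod on the bottom, and leave everything else on the bench where it is.

Things in the scene. Friction and masses are not known exactly. Their poses are not given: they have to be found in the camera images.
- gauge: depth gauge, loose, about 0.2 kg in all: an aluminium foot (disc 46 mm across, 12 mm thick) through whose centre a 10 mm steel rod slides with a stiff drag of about 5 N, so it stays where it is put. Carried by the knob, the foot hangs on the rod without slipping. Origin: centre of the foot's underside, z up along the rod. It starts standing in its stand, foot flat on top.
- head_mid (a point): middle of the gauge's black knob (24 mm diameter, 24 mm tall) on the rod's upper end; here the gauge is grasped from above. It lies on the rod's axis, 111 mm above the foot's underside when joint gauge_rod is 0, and comes down with the rod (121 mm above the rod's lower end). Below the knob the bare rod runs down to the foot.
- gauge_rod (a joint): how far the rod is pushed down through the foot, m: 0 as highest (its end then stands 10 mm out below the foot's underside), 0.066 at most. Starts between 0 and 0.008. About 5 N moves it either way.
- gauge_tip: the rod's narrower end, 7 mm across and 5 mm long, on a spring in the rod: it gives 1 mm per 6 N, 3 mm at most (its frame's origin is not at the end: see point tip_end). It is what touches the bottom of the hole; it may press there with at most 20 N (push on the knob less the 5 N drag).
- tip_end (a point): the lowest point of the sprung tip, on the rod's axis.
- stand: wooden stand of the gauge, fixed, 75 x 75 mm, 50 mm tall, with a 19 mm hole in the middle of the top, 30 mm deep, into which the rod's end hangs. Origin: centre of its underside, z up.
- sleeve: black plastic sleeve upright in a round aluminium nest, all fixed: nest 90 mm across and 12 mm tall, sleeve 50 mm across with its mouth 95 mm above the bench. Origin: centre of the nest's underside, z up.
- sleeve_mouth (a point): centre of the sleeve's mouth, level with its flat rim; z up. The hole below it is round, 14 mm across, straight down and blind; its depth is not known: between 40 and 64 mm (it differs every time) and it can only be felt.
- spare_sleeve: bystander: black plastic tube, 44 mm across, 80 mm long, lying loose. Origin on the bench below its middle.
- foot_screw: bystander: black levelling foot, 42 mm across, standing on the bench with its steel screw up, 55 mm tall. Origin: centre of its underside.
- pen: bystander: thick felt pen, 130 mm long, 17 mm across, lying near the middle of the bench, loose. Origin on the bench below its middle.
- tape_roll: bystander: roll of brown tape, 100 mm across, 48 mm tall, lying flat. Origin: centre of its underside.
- stapler: bystander: red and black stapler, 110 mm long, 38 mm tall. Origin: centre of its underside.
- tape_dispenser: bystander: blue tape gun with a white handle, about 200 mm long and 110 mm tall. Origin: centre of its underside.
Mind the look-alikes: they are no part of the job. There is more than one size of the sleeve; the job needs the smaller.

How it is judged:
On the way, in this order (a step that is already met when the one before it is completed fails the run):
1. the gauge's foot sits flat on the sleeve's mouth, the rod in the hole (horizontal distance between gauge and sleeve_mouth below 0.004 m and z of gauge in the frame of sleeve_mouth between -0.002 and 0.0025 m and angle between gauge's own z axis and vertical below 0.05 rad), for 0.1 s.
2. the rod's end presses on the bottom of the hole (all of step 1 and z of tip_end in the frame of sleeve_mouth below -0.033 m and contact force between gauge_tip and anything else above 1.5 N), for 0.1 s.
At the end, for the whole second after the job is handed in: The gauge stands at rest on the sleeve: foot centred on the mouth within 4 mm and flat on the rim (within 2.5 mm, tilt under 0.05 rad), the rod's end over 33 mm down and touching the bottom (over 0.05 N), having pressed there with over 1.5 N for 0.1 s (all of step 1 and z of tip_end in the frame of sleeve_mouth below -0.033 m and contact force between gauge_tip and anything else above 0.05 N and linear speed of gauge below 0.01 m/s).
It fails at once if the rod's end is pressed on anything with more than 20 N (contact force between gauge_tip and anything else above 20 N).
It fails at once if another thing on the bench is moved more than 20 mm (distance of any of spare_sleeve, foot_screw, pen, tape_roll, stapler, tape_dispenser from where it was at the start of the episode above 0.02 m).
It also fails if it takes over 54 s, if anything falls off the work surface, if the arm or the gripper's body presses on something with over 40 N, if the wrist force passes 120 N, or if a joint passes its speed limit or range.

## Working session

There is one attempt and no reset: what is moved stays moved. The work goes in short steps, Python scripts to look and compute and a shell command to move; the robot and the scene stay as the last step left them, time stands still between calls to the robot, and variables do not carry over. Pictures are saved under pics/ and viewed, about 8 in all and at most 12, crops included, and the job is handed in when it is done.

```bash
mkdir -p pics; ls
cat > h.py <<'E'
import cv2,numpy as np
from plant import robot
from scipy.spatial.transform import Rotation as Ro
def grab(n,f):
    s=robot.read_state(); c=robot.read_camera(n)
    cv2.imwrite('pics/'+f,c['color'][:,:,::-1])
    if n=='wrist':
        Rt=Ro.from_rotvec(s['orientation']).as_matrix(); H=np.array(c['hand_eye'])
        Rw=Rt@H[:3,:3]; p=Rt@H[:3,3]+s['tool_pos']
        R=Rw.T; t=-R@p
    else: R,t=np.array(c['R']),np.array(c['t'])
    np.savez('pics/'+f[:-4]+'.npz',K=c['mtx'],R=R,t=t)
    return s
def ray(f,u,v,z):
    d=np.load('pics/'+f+'.npz'); o=-d['R'].T@d['t']
    r=d['R'].T@np.linalg.solve(d['K'],[u,v,1]); return o+r*(z-o[2])/r[2]
def proj(f,X):
    d=np.load('pics/'+f+'.npz'); p=d['K']@(d['R']@np.array(X)+d['t']); return p[:2]/p[2]
E
python3 - <<'E'
from h import *
s=grab('top','top.png'); grab('scene','scene.png')
print(s)
a=cv2.imread('pics/top.png');b=cv2.imread('pics/scene.png')
for f in('top','scene'):
  d=np.load(f'pics/{f}.npz');print(-d['R'].T@d['t'])
E
```

```text
pics
{'t': 0.0, 'q': array([ 1.26160445e+00,  1.31110792e-01,  1.48928121e+00,  5.56542776e-06,
        1.52300972e+00, -8.53907179e-02]), 'dq': array([-0.00051803, -0.00070846, -0.00204666, -0.00016583,  0.00097985,
        0.00040672]), 'joint_torque': array([-1.97174755e-03, -5.59823048e+01, -4.91766465e+01,  7.65286759e-02,
        3.49283824e-02, -1.99185370e-04]), 'tool_pos': array([0.13295862, 0.58449642, 0.21761648]), 'orientation': array([-1.30781027, -1.0416564 ,  1.04417826]), 'force': array([0.10641034, 1.37334424, 0.81483204]), 'wrist_torque': array([-0.01286598,  0.06103545,  0.04608164]), 'opening': 0.09268029314989046}
[ 0.42558894 -0.01851746  0.93372609]
[1.0842136  0.52734706 0.78915811]
```

View pics/top.png

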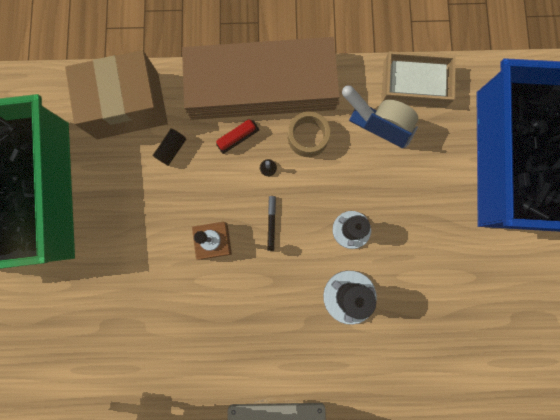

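View pics/scene.png

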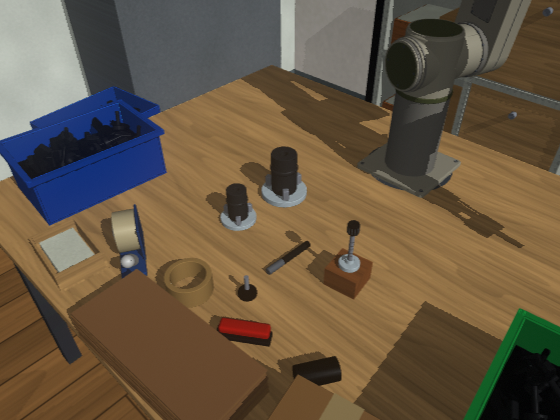

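Top view: the gauge's knob is at (200,237) on its stand at (211,241). The smaller sleeve's mouth is near (356,227). Its look-alikes are the larger sleeve (357,299), the spare sleeve (170,147) and the foot screw (268,167). I'll make enlarged crops of the gauge and both sleeves.

Run:
```python
from h import *
a=cv2.imread('pics/top.png')
A=cv2.resize(a[215:265,180:240],None,fx=6.6,fy=6.6,interpolation=cv2.INTER_CUBIC)
B=cv2.resize(a[205:325,320:385],None,fx=5,fy=5,interpolation=cv2.INTER_CUBIC)
C=np.zeros((600,800,3),np.uint8);C[:A.shape[0],:A.shape[1]]=A;C[:600,420:745]=B
cv2.imwrite('pics/c1.png',C)
for n,u,v,z in[('stand',211,241,.05),('knob',200,237,.161),('mouth',357,227,.095),('nestL',333,230,.012),('nestR',371,230,.012),('bigL',324,298,.012),('bigR',376,298,.012),('pen',271,223,.01)]:print(n,ray('top',u,v,z).round(4))
```

```text
stand [0.4745 0.1416 0.05  ]
knob [0.4767 0.1434 0.161 ]
mouth [ 0.496  -0.1807  0.095 ]
nestL [ 0.4969 -0.1399  0.012 ]
nestR [ 0.4952 -0.2294  0.012 ]
bigL [ 0.3403 -0.1132  0.012 ]
bigR [ 0.3382 -0.2329  0.012 ]
pen [0.5166 0.0063 0.01  ]
```

View pics/c1.png

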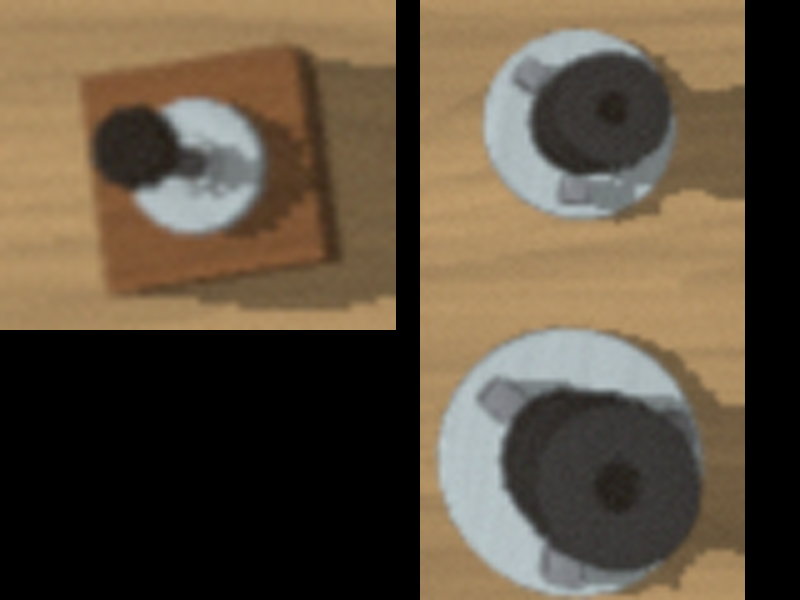

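Crop: the smaller sleeve (nest 90 mm by measurement) has its mouth centre at about (358,226.3). The big one's nest is 120 mm across, so I reject it. The foot disc is centred at about (209.6,239.7) and the knob top at (200,236.5).

```bash
python3 - <<'E'
from h import *
print('foot',ray('top',209.6,239.7,.062),'knobtop',ray('top',200,236.5,.17),'mouth',ray('top',357.8,226.3,.095))
s=robot.read_state();print(Ro.from_rotvec(s['orientation']).as_matrix().round(3)); print(robot.pinch_z)
c=robot.read_camera('wrist');print(np.array(c['hand_eye']).round(3),c['mtx'])
E
python3 -m inch '[[-1,0.03,-0.05,0.04,0],[-1,0.07,-0.10,0.04,0],[-1,0.10,-0.15,0.04,0],[-1,0.14,-0.19,0.04,0],[-1,0.18,-0.24,0.04,0],[-1,0.22,-0.28,0.04,0],[-1,0.25,-0.33,0.04,0],[-1,0.28,-0.37,0.04,0]]' 20
```

```text
foot [0.47679246 0.1425925  0.062     ] knobtop [0.47706973 0.14149076 0.17      ] mouth [ 0.49743966 -0.18248223  0.095     ]
[[ 0.222 -0.    -0.975]
 [ 0.975 -0.002  0.222]
 [-0.002 -1.     0.   ]]
0.0188
[[ 1.     0.    -0.001 -0.   ]
 [ 0.001 -0.289  0.957 -0.166]
 [-0.    -0.957 -0.289  0.08 ]
 [ 0.     0.     0.     1.   ]] [[313.30258698   0.         282.09009006]
 [  0.         313.30258698 208.40573779]
 [  0.           0.           1.        ]]
t: 1.15
tool_pos: [0.4137, 0.2126, 0.2577]
orientation: [-1.308, -1.041, 1.043]
force: [0.7, 0.5, 0.1]
opening: 0.0927
```

```bash
python3 -m inch '[[-1,0.03,-0.035,0,0],[-1,0.063,-0.071,0,0],[-1,0.063,-0.071,0,0],[-1,0.063,-0.071,0,0]]'
python3 - <<'E'
from h import *
s=grab('wrist','w1.png');print(s['tool_pos'],s['force'])
print(proj('w1',[.477,.142,.17]),proj('w1',[.477,.142,.062]))
E
```

```text
t: 1.65
tool_pos: [0.4763, 0.1418, 0.2574]
orientation: [-1.307, -1.04, 1.043]
force: [-0.5, 0.2, 0.0]
opening: 0.0929
[0.47631829 0.14176248 0.25736116] [-0.5057494   0.24696607  0.04539495]
[283.0265596  213.21446107] [282.98795927 185.49151467]
```

View pics/w1.png

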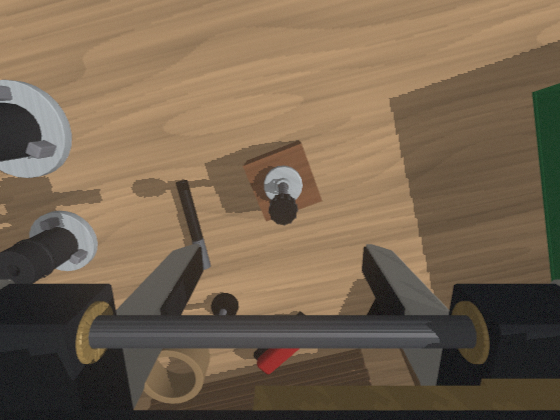

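The wrist view puts the foot at (283,184.5) against a predicted (283,185.5), and the knob at about (283.5,210). The position holds, so I'll descend and grip.

```bash
python3 -m inch '[[-1,0.001,0.0,-0.05,0],[-1,0.001,0.0,-0.09,0],[-1,0.001,0,-0.119,0],[-1,0.001,0,-0.119,0],[-1,0.001,0,-0.119,0]]' 30;  python3 -m inch '[[0.3,0,0,0,0],[0.6,0,0,0,0],[1,0,0,0,0],[1,0,0,0,0],[1,0,0,0,0],[1,0,0,0,0],[1,0,0,0,0],[1,0,0,0,0]]' 30
```

```text
t: 2.33
tool_pos: [0.4776, 0.1431, 0.1401]
orientation: [-1.307, -1.044, 1.044]
force: [0.4, -0.5, 0.1]
opening: 0.093
t: 3.32
tool_pos: [0.4775, 0.143, 0.1399]
orientation: [-1.307, -1.043, 1.044]
force: [0.5, -0.4, -0.1]
opening: 0.0233
```

```bash
python3 -m inch '[[1,0,0,0.02,0],[1,0,0,0.05,0],[1,0,0,0.09,0],[1,0,0,0.11,0],[1,0,-0.03,0.11,0],[1,0,-0.07,0.11,0],[1,0.01,-0.12,0.11,0],[1,0.01,-0.16,0.11,0]]';  python3 -m inch '[[1,0,-0.04,0,0],[1,0.01,-0.07,0,0],[1,0.01,-0.085,0,0],[1,0.01,-0.085,0,0],[1,0.01,-0.085,0,0]]'
python3 - <<'E'
from h import *
s=grab('wrist','w2.png');print(s['tool_pos'],s['force'])
grab('top','t2.png')
p=s['tool_pos'];print(proj('w2',[.4974,-.1825,.095]))
for z in(.16,.172): print(proj('w2',[p[0],p[1],z]))
a=cv2.imread('pics/w2.png');b=cv2.imread('pics/t2.png')
C=np.zeros((600,800,3),np.uint8);C[:420,:560]=a
C[425:595,:]=cv2.resize(b[190:275,100:500],None,fx=2,fy=2)
cv2.imwrite('pics/c2.png',C)
E
```

```text
t: 4.32
tool_pos: [0.4873, -0.0186, 0.249]
orientation: [-1.307, -1.042, 1.044]
force: [1.2, -0.3, -2.1]
opening: 0.0235
t: 4.95
tool_pos: [0.4971, -0.1026, 0.2487]
orientation: [-1.306, -1.043, 1.045]
force: [1.3, 0.6, -2.3]
opening: 0.0231
[ 0.49709737 -0.10261302  0.24873164] [ 1.30346219  0.64022781 -2.30336015]
[209.66175826 209.81548676]
[282.47544539 212.03871004]
[282.47129788 216.436707  ]
```

View pics/c2.png

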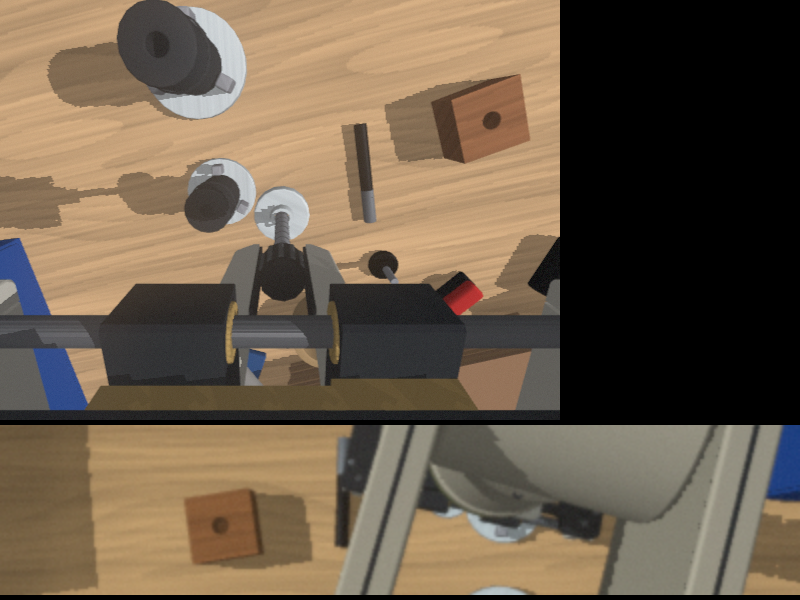

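Wrist view: the gauge is held, with its foot at about (282,214). The mouth is near (211,206). I'll zoom in on both.

Run:
```python
from h import *
a=cv2.imread('pics/w2.png')[150:250,180:313]
cv2.imwrite('pics/c3.png',cv2.convertScaleAbs(cv2.resize(a,None,fx=6,fy=6,interpolation=cv2.INTER_CUBIC),alpha=1.5,beta=20))
```

```text
(no output)
```

View pics/c3.png

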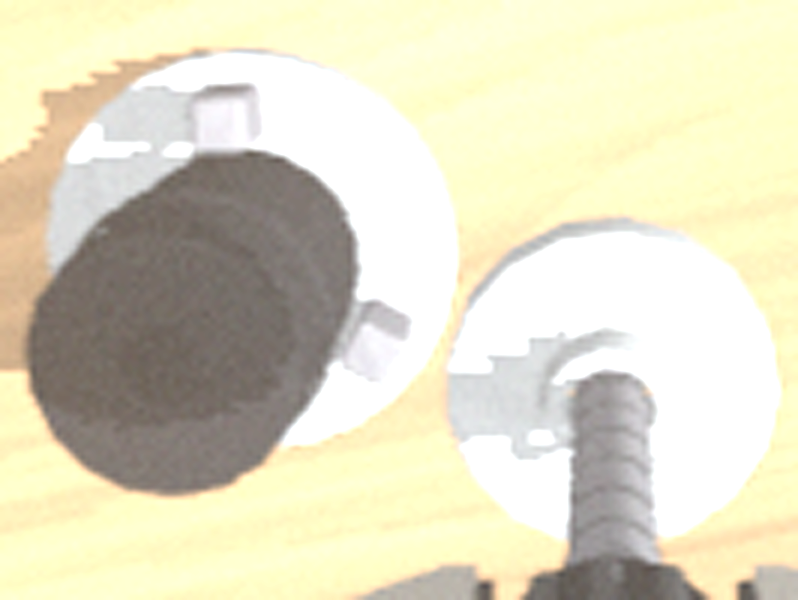

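Run:
```python
from h import *
from scipy.optimize import fsolve
th=np.linspace(0,2*np.pi,721)
def ext(x,y,z,r):
    P=np.array([proj('w2',[x+r*np.cos(t),y+r*np.sin(t),z]) for t in th]); return P[:,0].min(),P[:,0].max(),P[:,1].min(),P[:,1].max()
f=lambda q:((lambda e:(e[0]-184.25,e[3]-231.75))(ext(q[0],q[1],.095,.025)))
m=fsolve(f,[.497,-.1825]);print('mouth',m,ext(*m,.095,.025))
g=lambda q:((lambda e:((e[0]+e[1])/2-281.75,e[3]-239.75))(ext(q[0],q[1],.1707,.023)))
k=fsolve(g,[.497,-.103]);print('foot',k,ext(*k,.1707,.023)); print(m-k)
s=robot.read_state();print(s['tool_pos'],proj('w2',[m[0],m[1],.095]))
```

```text
mouth [ 0.49698944 -0.18453947] (np.float64(184.249999999998), np.float64(231.12605110023546), np.float64(187.00601528554216), np.float64(231.75000000000077))
foot [ 0.4950561  -0.10276039] (np.float64(253.65657803752876), np.float64(309.84342196247195), np.float64(186.202005324522), np.float64(239.75000000000003))
[ 0.00193335 -0.08177908]
[ 0.49725521 -0.10252553  0.24898446] [207.72001753 209.85934024]
```

```bash
python3 -m inch '[[1,0,-0.03,0,0],[1,0.001,-0.06,0,0],[1,0.001,-0.081,0,0],[1,0.001,-0.081,-0.015,0],[1,0.001,-0.081,-0.028,0],[1,0.001,-0.081,-0.028,0],[1,0.001,-0.081,-0.028,0]]'
python3 - <<'E'
from h import *
s=grab('wrist','w3.png');print(s['tool_pos'],s['force'])
grab('scene','s3.png');p=s['tool_pos']
u,v=proj('w3',[p[0],p[1],.11]).astype(int);U,V=proj('s3',[p[0],p[1],.12]).astype(int);print(u,v,U,V)
C=np.zeros((600,800,3),np.uint8)
a=cv2.imread('pics/w3.png')[v-50:v+50,u-33:u+33];b=cv2.imread('pics/s3.png')[V-60:V+40,U-33:U+33]
C[:,:396]=cv2.convertScaleAbs(cv2.resize(a,None,fx=6,fy=6,interpolation=cv2.INTER_CUBIC),alpha=1.4)
C[:,402:798]=cv2.convertScaleAbs(cv2.resize(b,None,fx=6,fy=6,interpolation=cv2.INTER_CUBIC),alpha=1.4)
cv2.imwrite('pics/c4.png',C)
E
```

```text
t: 5.92
tool_pos: [0.4983, -0.1829, 0.2209]
orientation: [-1.305, -1.044, 1.046]
force: [-0.5, 0.5, -3.0]
opening: 0.0232
[ 0.49829088 -0.18291675  0.2209443 ] [-0.52012108  0.51064673 -2.99610752]
282 204 235 180
```

View pics/c4.png

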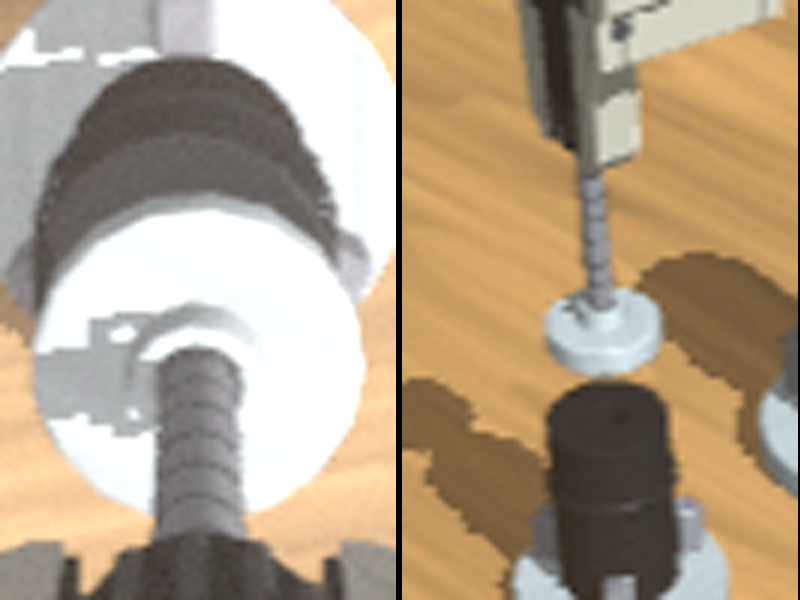

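Run:
```python
from h import *
px=lambda x,y:(235-33+(x+.5)/6-.5,180-60+(y+.5)/6-.5)
f=ray('s3',*px(201.5,324.5),.1427);m=ray('s3',*px(206,417.5),.095)
print('scene foot',f,'mouth',m,m-f)
pw=lambda x,y:(282-33+(x+.5)/6-.5,204-50+(y+.5)/6-.5)
f=ray('w3',*pw(199.5,361),.1427);print('wrist foot',f)
for y in(-.1825,-.1845):print([ (proj('w3',[.4975+.222*d,y+.975*d,.095])[0]-248.6)*6 for d in(-.025,.025)])
# top rim arc nearest edge for x
for x in(.4955,.4975,.4995):print(x,(min(proj('w3',[x+.025*np.cos(t),-.184+.025*np.sin(t),.095])[1] for t in np.linspace(0,6.28,200))-153.6)*6)
```

```text
scene foot [ 0.50020921 -0.18072552  0.1427    ] mouth [ 0.49910779 -0.18413687  0.095     ] [-0.00110142 -0.00341135 -0.0477    ]
wrist foot [ 0.49642549 -0.18304242  0.1427    ]
[np.float64(49.638336999262435), np.float64(360.06642102697236)]
[np.float64(37.59377580748475), np.float64(347.8876740336088)]
0.4955 112.35029970594655
0.4975 124.64232432051108
0.4995 136.88766707931268
```

Both views say the sleeve is about 2 mm further toward -y. I'll correct for that and descend in small steps, watching the force.

```bash
python3 -m inch '[[1,0.0005,-0.002,0,0],[1,0.0005,-0.002,-0.006,0],[1,0.0005,-0.002,-0.012,0],[1,0.0005,-0.002,-0.016,0],[1,0.0005,-0.002,-0.018,0],[1,0.0005,-0.002,-0.02,0],[1,0.0005,-0.002,-0.02,0]]'
python3 -m inch '[[1,0,0,-0.002,0],[1,0,0,-0.004,0],[1,0,0,-0.006,0],[1,0,0,-0.006,0]]'
python3 -m inch '[[1,0,0,-0.002,0],[1,0,0,-0.004,0],[1,0,0,-0.004,0]]'
```

```text
t: 6.9
tool_pos: [0.4991, -0.1852, 0.2014]
orientation: [-1.306, -1.044, 1.045]
force: [0.3, -0.7, -1.2]
opening: 0.0232
t: 7.4
tool_pos: [0.4989, -0.1852, 0.1952]
orientation: [-1.306, -1.044, 1.045]
force: [-0.1, 0.7, -2.3]
opening: 0.0235
t: 7.78
tool_pos: [0.4988, -0.1851, 0.1909]
orientation: [-1.306, -1.044, 1.045]
force: [-0.1, -0.6, -1.8]
opening: 0.0235
```

No contact at the height where the rim would have stopped the tip, so the rod is in the hole. Next is seating the foot.

```bash
python3 -m inch '[[1,0,0,-0.002,0],[1,0,0,-0.003,0],[1,0,0,-0.004,0],[1,0,0,-0.004,0]]'
python3 -m inch '[[1,0,0,-0.001,0],[1,0,0,-0.002,0],[1,0,0,-0.003,0],[1,0,0,-0.003,0]]'
python3 - <<'E'
from h import *
s=grab('wrist','w4.png');print(s['tool_pos'],s['force'],s['wrist_torque'])
grab('scene','s4.png');p=s['tool_pos']
u,v=proj('w4',[p[0],p[1],.1]).astype(int);U,V=proj('s4',[p[0],p[1],.1]).astype(int);print(u,v,U,V)
C=np.zeros((600,800,3),np.uint8)
a=cv2.imread('pics/w4.png')[v-50:v+50,u-33:u+33];b=cv2.imread('pics/s4.png')[V-60:V+40,U-33:U+33]
C[:,:396]=cv2.convertScaleAbs(cv2.resize(a,None,fx=6,fy=6,interpolation=cv2.INTER_CUBIC),alpha=1.4)
C[:,402:798]=cv2.convertScaleAbs(cv2.resize(b,None,fx=6,fy=6,interpolation=cv2.INTER_CUBIC),alpha=1.4)
cv2.imwrite('pics/c5.png',C)
E
```

```text
t: 8.28
tool_pos: [0.4987, -0.1851, 0.1868]
orientation: [-1.305, -1.044, 1.045]
force: [1.1, 0.3, -1.2]
opening: 0.0235
t: 8.78
tool_pos: [0.499, -0.1853, 0.1845]
orientation: [-1.307, -1.044, 1.045]
force: [-0.5, 0.3, 3.9]
opening: 0.0234
[ 0.49901953 -0.18531942  0.18450906] [-0.52927675  0.3168966   3.90586438] [ 0.0774236   0.24069806 -0.03049922]
282 213 235 187
```

View pics/c5.png

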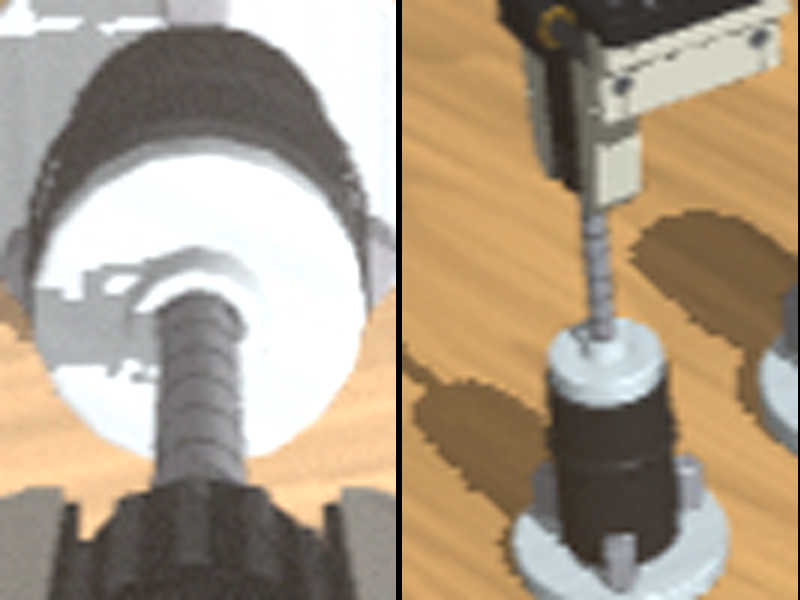

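The foot is seated and centred in the wrist view (sleeve 32..365, foot 35..363). The force shows the drag at about 4 N. Now I push the rod to just short of the shallowest possible bottom, 40 mm.

```bash
python3 -m inch '[[1,0,0,-0.003,0],[1,0,0,-0.006,0],[1,0,0,-0.009,0],[1,0,0,-0.012,0],[1,0,0,-0.015,0],[1,0,0,-0.018,0],[1,0,0,-0.018,0]]'
cat > ok.py <<'E'
from plant import robot
import sys
f=robot.read_state()['force'][2]; sys.exit(f>6.0)
E
```

```text
t: 9.75
tool_pos: [0.4987, -0.1852, 0.1657]
orientation: [-1.306, -1.044, 1.045]
force: [1.0, -0.9, 1.3]
opening: 0.0232
```

```bash
python3 -m inch '[[1,0,0,-0.001,0],[1,0,0,-0.002,0]]' && python3 ok.py && python3 -m inch '[[1,0,0,-0.001,0],[1,0,0,-0.002,0]]' && python3 ok.py && python3 -m inch '[[1,0,0,-0.001,0],[1,0,0,-0.002,0]]' && python3 ok.py && python3 -m inch '[[1,0,0,-0.001,0],[1,0,0,-0.002,0]]' && python3 ok.py && python3 -m inch '[[1,0,0,-0.001,0],[1,0,0,-0.002,0]]'
```

```text
t: 10.0
tool_pos: [0.4988, -0.1853, 0.1639]
orientation: [-1.306, -1.044, 1.045]
force: [-1.0, -0.1, 3.4]
opening: 0.0235False
```

```bash
sed -i 's/sys.exit(f>6.0)/sys.exit(int(f>6.0))/' ok.py
(python3 -m inch '[[1,0,0,-0.001,0],[1,0,0,-0.002,0]]' && python3 ok.py && python3 -m inch '[[1,0,0,-0.001,0],[1,0,0,-0.002,0]]' && python3 ok.py && python3 -m inch '[[1,0,0,-0.001,0],[1,0,0,-0.002,0]]' && python3 ok.py && python3 -m inch '[[1,0,0,-0.001,0],[1,0,0,-0.002,0]]' && python3 ok.py && python3 -m inch '[[1,0,0,-0.001,0],[1,0,0,-0.002,0]]') | grep -E 'tool|force'
```

```text
tool_pos: [0.4989, -0.1853, 0.1619]
force: [-1.6, -0.7, 3.2]
tool_pos: [0.4989, -0.1853, 0.1599]
force: [-0.3, -0.3, 4.4]
tool_pos: [0.4988, -0.1853, 0.1578]
force: [-1.5, 0.1, 4.4]
tool_pos: [0.4988, -0.1853, 0.1557]
force: [-1.4, -0.9, 3.5]
tool_pos: [0.4991, -0.1854, 0.1541]
force: [-2.4, -0.2, 9.4]
```

The force rose from about 4 to 9.4 N, which is the bottom. I'll press 0.5 mm further to confirm the stiffness, then hold.

```bash
python3 -m inch '[[1,0,0,0,0],[1,0,0,0,0]]';python3 -m inch '[[1,0,0,-0.0005,0],[1,0,0,-0.0005,0],[1,0,0,-0.0005,0]]'
```

```text
t: 11.5
tool_pos: [0.4991, -0.1853, 0.1541]
orientation: [-1.307, -1.044, 1.045]
force: [-1.6, 0.0, 5.6]
opening: 0.0236
t: 11.88
tool_pos: [0.4993, -0.1854, 0.1542]
orientation: [-1.307, -1.045, 1.045]
force: [-2.2, -0.1, 8.1]
opening: 0.0235
```

```bash
python3 -m inch '[[1,0,0,-0.001,0],[1,0,0,-0.001,0],[1,0,0,-0.001,0],[1,0,0,-0.001,0]]'
```

```text
t: 12.38
tool_pos: [0.4995, -0.1855, 0.1539]
orientation: [-1.308, -1.045, 1.045]
force: [-3.2, -0.6, 9.0]
opening: 0.0233
```

```bash
python3 -m inch '[[1,-0.0007,0,-0.001,0],[1,-0.0007,0,-0.0015,0],[1,-0.0007,0,-0.0015,0]]'; python3 -m inch '[[1,0,0,0,0]]'
```

```text
t: 12.75
tool_pos: [0.4994, -0.1856, 0.1535]
orientation: [-1.309, -1.046, 1.045]
force: [-2.0, 2.0, 10.2]
opening: 0.0234
t: 12.88
tool_pos: [0.4996, -0.1855, 0.1539]
orientation: [-1.309, -1.047, 1.044]
force: [-2.0, -0.2, 4.7]
opening: 0.0232
```

Stiffness is consistent with the sprung tip on the bottom. I'll release and lift straight up.

```bash
python3 -m inch '[[0.3,0,0,0,0],[0,0,0,0,0],[-0.5,0,0,0,0],[-0.5,0,0,0,0],[-0.5,0,0,0,0]]'; python3 -m inch '[[-0.5,0,0,0.02,0],[-0.5,0,0,0.05,0],[-0.5,0,0,0.09,0],[-0.5,-0.0,0,0.12,0],[-0.5,0,0.04,0.14,0],[-0.5,0,0.08,0.14,0],[-0.5,0,0.13,0.14,0],[-0.5,0,0.13,0.14,0]]'
python3 - <<'E'
from h import *
s=grab('wrist','w5.png');print(s['tool_pos'],s['force'])
grab('scene','s5.png')
u,v=proj('w5',[.499,-.185,.11]).astype(int);U,V=proj('s5',[.499,-.185,.1]).astype(int);print(u,v,U,V)
C=np.zeros((600,800,3),np.uint8)
a=cv2.imread('pics/w5.png')[v-50:v+50,max(u-33,0):max(u-33,0)+66];b=cv2.imread('pics/s5.png')[V-60:V+40,U-33:U+33]
C[:,:396]=cv2.convertScaleAbs(cv2.resize(a,(396,600),interpolation=cv2.INTER_CUBIC),alpha=1.4)
C[:,402:798]=cv2.convertScaleAbs(cv2.resize(b,None,fx=6,fy=6,interpolation=cv2.INTER_CUBIC),alpha=1.4)
cv2.imwrite('pics/c6.png',C)
E
```

```text
t: 13.5
tool_pos: [0.4995, -0.1855, 0.1538]
orientation: [-1.309, -1.047, 1.044]
force: [-1.0, 0.4, -0.5]
opening: 0.0671
t: 14.5
tool_pos: [0.4998, -0.0528, 0.2958]
orientation: [-1.309, -1.051, 1.046]
force: [1.0, 0.8, -0.3]
opening: 0.0699
[ 0.4998073  -0.05277853  0.29581918] [ 0.95022423  0.79629651 -0.31228115]
172 208 235 187
```

View pics/c6.png

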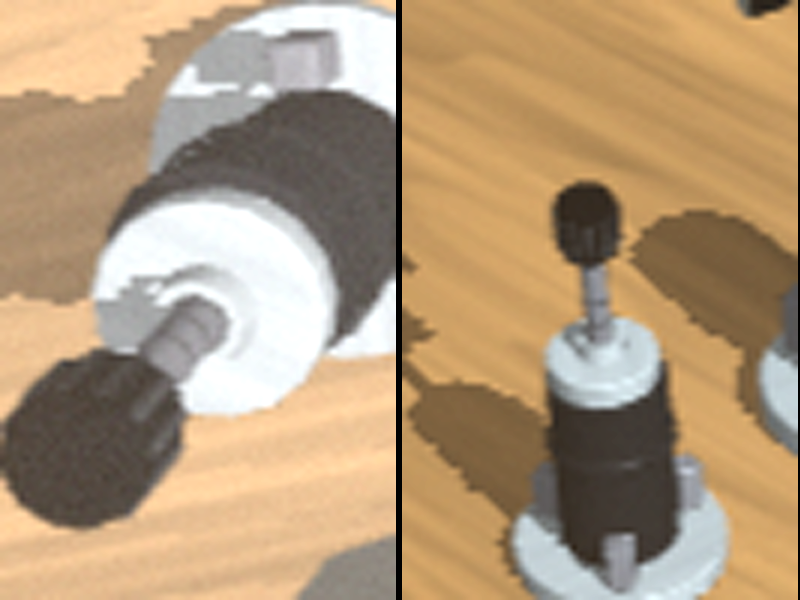

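```bash
python3 -c "
from plant import robot
print(robot.read_state()['t']);robot.close_job()"
```

```text
14.6
the job is handed in; nothing more can be done
```

I took the gauge from its stand by the knob and set its foot on the mouth of the smaller sleeve. I then pushed the rod down until I felt the bottom, let go and handed the job in at 14.6 s.

- **Touching the bottom:** while the rod slid, the push read 3–4.5 N. It jumped to 9.4 N after about 30 mm of travel from foot contact, and pressing a little harder took it to about 10 N. I take this as roughly 6 N on the tip, well under the 20 N limit. The reading fell back to between 4.7 and 5.6 N whenever the arm held still. A slight sideways force of 2–3 N appeared while pressing, so I eased the arm slightly in x. The stiffness still fitted the sprung tip on the bottom.
- **Hole depth:** I estimate about 40 to 48 mm, because the rod's starting position was not measured.
- **Final pictures:** after release, the wrist and scene cameras show the gauge standing upright with its foot flat on the rim. It looks centred to within about 1 mm.
- **Where the checks disagreed:** the cameras differed by about 2 mm on where the mouth was, so I used a compromise, and the rod entered without touching the rim. The tip's contact after release could not be measured directly. I rely on the drag holding the spring, which was about 1 mm compressed.
- **Other things on the bench:** the arm stayed well above them and I felt no contact. I did not check their final positions in a full view.

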